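# Close up the mosaic stone stock

## Task

Close up the mosaic stones for the night: with your fingertips gently push the left and the right drawer of the low wooden chest fully shut, leaving the middle one half open as it is because the sample in it is drying, and then push the lid of the small dark box down until it is fully shut. Only push: do not pinch, lift or carry anything, do not shove the chest or the box along the table, and leave the other things where they are.

Things in the scene. Friction and masses are not known exactly. Their poses are not given: they have to be found in the camera images.
- chest: Low chest of pale wood with three equal drawers side by side, 150 deep (x) x 270 wide (y) x 62 high, about 2.6 kg plus 0.25 kg a drawer, standing loose on the table. Origin at the centre of its underside; its own -x axis points out of its drawer side (towards the robot), +y to its left seen from the robot. It may stand left or right of the dark box, turned by up to 0.2 rad
- drawer_left (a joint): How far the left drawer (its centre at chest y = +85.5 mm) is open, in m: 0 shut with its front flush with the chest's front, up to 0.10. It slides along the chest's -x axis against about 1.5 N of friction and stays where it is left. Starts 0.045 to 0.085 open. All drawers: front panel 78 wide x 42 high x 10 thick, its lower edge 10 above the table, with a knob in the middle
- drawer_right (a joint): The same for the right drawer (chest y = -85.5 mm)
- drawer_middle (a joint): The same for the middle drawer (chest y = 0, friction 2.5 N): starts 0.045 to 0.060 open and is to be left so; a mosaic sample is in it
- left_knob (a point): Centre of the flat outer face of the left drawer's round wooden knob: 18 mm in diameter, standing 15 mm out from the drawer front, its axis 31 mm above the table. Either the knob or the front may be pushed
- middle_knob (a point): The same point on the middle drawer's knob
- right_knob (a point): The same point on the right drawer's knob
- box: Small open box of dark wood, 110 deep (x) x 130 wide (y) x 55 high, about 1 kg, standing loose on the table, with a hinged lid. Origin at the centre of its underside; its own +x axis points to the hinge side, away from the robot. Turned by up to 0.2 rad
- lid (a joint): Opening angle of the box's lid in rad: 0 lies shut on the rim, grows as the free (near) edge rises; starts 0.7 to 1.15, leaning towards the robot from the far rim. The lid is a flat plate 112 x 130 x 8 mm, 0.12 kg, on a stiff hinge (0.14 N m) that keeps it at any angle; 1 to 2 N near its free edge moves it
- lid_hinge (a point): Middle of the hinge line, along the box's y axis at the box's far rim, 55 mm above the table, on the lid's under face; +x as the lid's own x axis (points from the free edge to the hinge), +z the outward normal of the lid's outer face
- lid_edge (a point): Middle of the lid's free edge, on its outer face (112 mm from the hinge along the lid, 8 mm outward); when shut it is 63 mm above the table at the box's near side
- pot: White ceramic pot, 60 across, 45 high, loose, standing in front of the dark box; bystander. Origin under its centre
- sample: Mosaic sample slab, 55 x 85 x 13, loose, lying on top of the chest; bystander. Origin under its centre
- nippers: Tile nippers with red handles, about 165 long, 16 high, lying on the table at the left; bystander
- jar: Glass jar, 68 across, 85 high, standing at the right; bystander. Origin under its centre
- brush: Brush lying on the table at the right; bystander
- tub: White plastic tub 110 x 150 x 60, standing at the left; bystander. Origin under its centre
There are look-alikes about, which are no part of the job. What is meant by the box is not blue, and is the larger of those in its own colour.

How it is judged:
By the outcome, as a careful person would: the job done as asked, in the order asked, and still so for the second after the job is handed in, with the robot touching nothing.
It also fails if it takes over 64 s, if anything falls off the work surface, if the arm or the gripper's body presses on something with over 40 N, if the wrist force passes 120 N, or if a joint passes its speed limit or range.

## Robot

A 7-joint arm with a two-finger parallel gripper is mounted at the origin on the work surface. World frame = base frame: x ahead of the robot, y to its left, z up, the work surface at z = 0. Lengths are in mm, angles in rad, forces in N, time in s.
With the tool pointing down it reaches from about 425 to 825 mm from the base axis. Payload 3.6 kg.
Tool frame: the origin (TCP) lies between the finger pads; the fingertips stand 19 mm ahead of it and the grasp point (between the pads) is the TCP (tips_ahead is the distance from the TCP to the fingertips, in mm); z points along the fingers, y is the line along which they close (so a half turn about z gives the same grasp; the last joint's range is limited). The gripper opens to 85 mm and grips with 20 to 120 N. Pads are 22 mm wide; open, the fingers measure 114 mm over their backs; the gripper's body (76 mm by 85 mm) begins 54 mm behind the grasp point. The pads swing forward as they close: fully open they stand 13 mm farther back than shut.
Start: joints at [1.31, 0.615, -0.013, 1.423, 0.008, 1.103, -0.04], TCP at [150.603, -632.284, 250.297] pointing down, gripper open.
Joint ranges: [-3.12, 3.12], [-0.3, 2.06], [-1.34, 1.32], [0.26, 2.42], [-1.36, 4.5], [0.01, 1.98], [-2.84, 2.84]. Speed limits (rad/s): [2.79, 2.79, 3.14, 3.14, 3.14, 3.14, 3.14].

## Interface

Orientations are given as a unit quaternion [w, x, y, z].
In Python, from station import * gives the robot as it stands.
- The arm moves only by the tool apply_moves, never from a script. Its argument "moves" is a list of rows, each a list of 4 numbers: the shift along the tool's x, y, z in mm, then the turn about the tool's z in degrees. In form: [[dx, dy, dz, spin], ...]. A call has 1 to 12 rows; each row shifts and turns the commanded pose from where the row before left it, along the tool's axes as they then stand; what a row does not reach is not made up. A row lasts 1/12 s, in which the tool goes at most 41.7 mm and 7.16 degrees, less where a joint would pass 70% of its speed; a pose out of reach is approached as far as the arm can. A call with a gripper value outside its range is refused whole. "claw" is the finger opening in mm, from 0 to 85.4, set as the call begins (left out, the last holds). The fingers move at their own pace and stop on an object; "grip_force" is the grip in N (left out, the last holds). Time passes only in rows, so rows that do not move let the fingers close. It gives the time, the measured TCP pose, the force, the opening and the grip force at its end, in the units of the state.
- state(): the state, without advancing time (a new reading comes with each control period).
- camera(name): name is "scene" or "top"; returns the picture (480x640x3 uint8, red, green, blue); there is no depth.
- camera_params(name): a dict with "intrinsics" (3x3 intrinsics, pixels), "R" (3x3) and "t" (3): a world point X has camera coordinates R X + t. Camera axes: x right, y down, z forward; pixel columns grow to the right and rows downward; lengths in mm; the calibration is good to about 2 mm. A picture is of the moment at which its call begins. camera_params takes no time and is no camera call.
- job_done(): hands the job in; it is judged then, once.
The state is a dict: "clock": time; "joint_pos": joint angles; "qd": joint speeds; "tau": joint torques, N m; "position": TCP position; "eef_rot": TCP orientation; "ft_force": force on the tool from outside, world axes, zero at the start; "torque": the same for the moment, N m; "width": finger opening in mm; "finger_force": force on a finger pad.
Only numpy, scipy, OpenCV 4.12 (cv2) and the standard library are available. Lean on these libraries where they do the work, as an engineer would, in place of code of your own. Each camera call takes 0.05 s, during which the arm holds its last target. There are 200 camera calls.

## Working session

There is one attempt and no reset: what is moved stays moved. The work goes in short steps, Python scripts to look and compute and a tool call to move; the robot and the scene stay as the last step left them, time stands still between calls to the robot, and variables do not carry over. Pictures are saved under pics/ and viewed, at most 10 in all, crops included, and the job is handed in when it is done.

Besides the shell and the picture viewer there is one more tool, called after "Emit:" as name([rows], argument=value, ...), one row to a line, values as JSON. apply_moves: Moves the arm, as the interface text tells. Its arguments: {"type":"object","properties":{"moves":{"type":"array"},"claw":{"type":"number"},"grip_force":{"type":"number"}},"required":["moves"]}

```bash
mkdir -p pics; python3 - <<'E'
from station import *
import cv2
for n in("scene","top"):
    cv2.imwrite(f"pics/{n}0.png",camera(n)[:,:,::-1]); p=camera_params(n); print(n,p)
s=state();print(s)
E
```

```text
scene {'intrinsics': array([[514.44740774,   0.        , 311.35067076],
       [  0.        , 514.44740774, 245.47049517],
       [  0.        ,   0.        ,   1.        ]]), 'R': array([[-0.87098559,  0.491274  , -0.00582703],
       [ 0.28293194,  0.4918467 , -0.82342962],
       [-0.40166356, -0.71884399, -0.56738849]]), 't': array([ 481.99343744, -105.47957463, 1503.94081891])}
top {'intrinsics': array([[511.73982044,   0.        , 337.34966151],
       [  0.        , 511.73982044, 248.57304126],
       [  0.        ,   0.        ,   1.        ]]), 'R': array([[-0.02338688, -0.99972583,  0.00115204],
       [-0.97788942,  0.02263648, -0.2078939 ],
       [ 0.20781082, -0.00598856, -0.9781507 ]]), 't': array([  15.48769483,  565.28593637, 1221.0572385 ])}
{'clock': 0.1, 'joint_pos': array([ 1.31051366,  0.61585423, -0.01257602,  1.42476313,  0.00812053,
        1.10343501, -0.04043009]), 'qd': array([-0.00116322, -0.00306255, -0.00109936, -0.00452362,  0.00059241,
       -0.0020577 ,  0.00072322]), 'tau': array([ 1.00675104e-03, -4.70380497e+01,  2.59895744e-01, -1.71571183e+01,
        1.00391207e-02,  5.87581017e-03, -1.21820531e-05]), 'position': array([ 150.40990693, -631.67701919,  249.22537974]), 'eef_rot': array([-1.19148821e-03,  9.93174577e-01,  1.16631076e-01, -1.77044321e-04]), 'ft_force': array([-0.28424408, -0.09324025,  0.07080287]), 'torque': array([-0.00456753,  0.00521739,  0.00806913]), 'finger_force': 0.0, 'width': 85.28487668548122}
```

View pics/scene0.png

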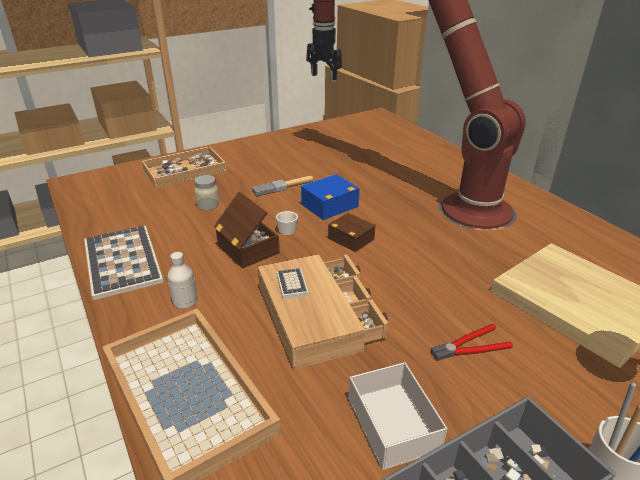

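View pics/top0.png

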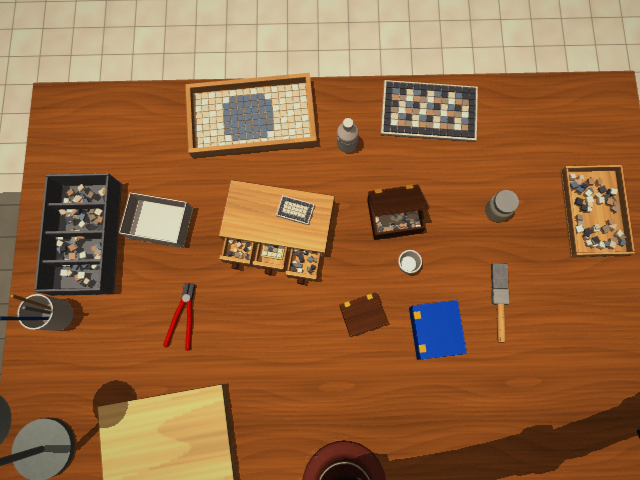

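The box candidates in the top view are the open dark box at (398,212), the small dark box at (364,314) and the blue box at (438,329). The open one is dark, not blue, and the larger of the two brown ones, so it fits the description. I'll confirm that in a crop.

```bash
cat > h.py <<'E'
from station import *
import cv2, numpy as np
def ray(n,u,v):
    p=camera_params(n);R,t=p["R"],p["t"]
    return -R.T@t, R.T@np.linalg.inv(p["intrinsics"])@[u,v,1.]
def onz(n,u,v,z):
    c,d=ray(n,u,v); return c+d*(z-c[2])/d[2]
def tri(a,b):
    c1,d1=ray("top",*a);c2,d2=ray("scene",*b)
    k=np.linalg.lstsq(np.c_[d1,-d2],c2-c1,rcond=None)[0]
    p,q=c1+k[0]*d1,c2+k[1]*d2
    return (p+q)/2,np.linalg.norm(p-q)
def pix(n,X):
    p=camera_params(n);q=p["intrinsics"]@(p["R"]@np.array(X,float)+p["t"]);return q[:2]/q[2]
E
python3 - <<'E'
from h import *
a=cv2.imread("pics/top0.png")[165:290,210:440];b=cv2.imread("pics/scene0.png")[185:365,205:395]
cv2.imwrite("pics/t1.png",cv2.resize(a,(782,425),interpolation=cv2.INTER_CUBIC))
cv2.imwrite("pics/s1.png",cv2.resize(b,(633,600),interpolation=cv2.INTER_CUBIC))
E
```

```text
(no output)
```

View pics/t1.png

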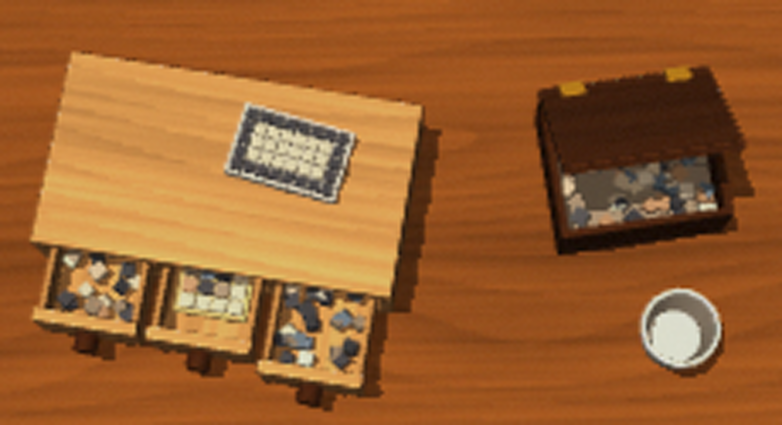

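View pics/s1.png

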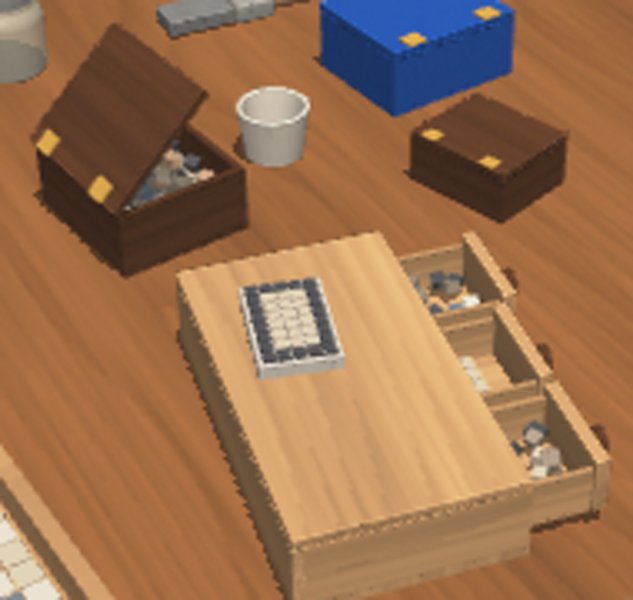

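```bash
python3 - <<'E'
from h import *
np.set_printoptions(precision=1,suppress=True)
T=lambda u,v:(210+u/3.4-.35,165+v/3.4-.35); S=lambda u,v:(205+u/3.333-.35,185+v/3.333-.35)
c=[onz("top",*T(*q),62) for q in[(70,52),(425,104),(392,298),(32,241)]]
print("chest",*c); 
BL,BR,FR,FL=c
print([np.linalg.norm(a-b) for a,b in[(BL,BR),(FL,FR),(BL,FL),(BR,FR)]])
ay=(BL-BR+FL-FR); ay/=np.linalg.norm(ay); 
ax=np.array([ay[1],-ay[0],0]); m=(BL+BR+FR+FL)/4
print("centre",m,"yaw",np.arctan2(ax[1],ax[0]))
for n,q in dict(Lfl=(32,320),Lfr=(135,337),Mfl=(148,343),Mfr=(248,356),Rfl=(258,374),Rfr=(362,390)).items():
    p=onz("top",*T(*q),52)-m; print(n,p@ax,p@ay)
for n,q in dict(Lk=(86,355),Mk=(198,374),Rk=(310,405)).items():
    p=onz("top",*T(*q),36);print(n,p,(p-m)@ax,(p-m)@ay)
# scene check of chest far corners
print("tri chest FL?",tri(T(70,52),S(297,545)),tri(T(425,104),S(178,274)))
for n,a,b in[("edgeL",(563,170),(207,95)),("edgeR",(748,143),(112,25)),("hingeL",(538,92),(125,207)),("hingeR",(712,68),(38,148))]:
    print(n,*tri(T(*a),S(*b)))
for n,q in dict(nl=(560,252),nr=(733,227)).items(): print(n,onz("top",*T(*q),0), onz("top",*T(*q),55))
print("pot",onz("top",*T(682,328),45),onz("top",*T(400*0+682,290),45))
print("small box",onz("top",386,322,50),onz("top",345,335,50),onz("top",341,306,50))
E
```

```text
chest [751.5 273.3  62. ] [704.3   6.   62. ] [556.2  33.5  62. ] [605.3 298.4  62. ]
[np.float64(271.4498682357194), np.float64(269.3968433488019), np.float64(148.41860653170906), np.float64(150.6601390815526)]
centre [654.3 152.8  62. ] yaw -0.17910023845677464
Lfl -130.8826684083636 125.10814449977175
Lfr -131.6006966937933 47.714134221963654
Mfl -134.51820315884436 37.424518283763554
Mfr -132.64109440878696 -36.88563041299409
Rfl -144.65621613628852 -46.48394908700095
Rfr -144.50114342179106 -123.64692384050616
Lk [523.5 262.1  36. ] -148.16408145081584 84.28676537283867
Mk [507.3 178.8  36. ] -149.28829089382194 -0.5399243516422152
Rk [482.2  96.   36. ] -159.22487427459157 -86.50921868994203
tri chest FL? (array([749.9, 275.5,  59.4]), np.float64(6.034165410155014)) (array([702.1,   7.9,  59.2]), np.float64(7.08221631183539))
edgeL [629.  -88.4 130.7] 5.1383784810497755
edgeR [ 646.7 -220.5  130.2] 3.177537319760755
hingeL [706.1 -76.4  66.6] 9.217195824796768
hingeR [ 725.8 -209.8   50.1] 12.90589755073236
nl [602.2 -96.    0. ] [589.5 -91.6  55. ]
nr [ 619.  -231.1    0. ] [ 605.6 -221.    55. ]
pot [ 532.  -180.5   45. ] [ 560.7 -182.    45. ]
small box [ 381.1 -112.4   50. ] [352.1 -11.3  50. ] [422.8  -3.3  50. ]
```

The crop confirms the box: open, dark brown, and larger than the closed brown one. Sizes check out against the ones given (chest 270 x 150, lid edge about 111 mm from its hinge). The chest centre is at (654,153) with yaw -0.179, and the drawers are open about 56/58/70 mm. The box is at about (665,-156) with yaw 0.13. Now I'll move, fingers closed.

Emit:
apply_moves([
  [0,0,0,5.9],
  [0,0,0,5.9],
  [0,0,0,5.9],
  [0,0,0,5.9],
  [26,-30,0,0],
  [26,-30,0,0],
  [26,-30,0,0],
  [26,-30,0,0],
  [26,-30,0,0],
  [26,-30,0,0],
  [26,-30,0,0],
  [26,-30,0,0],
], claw=0)

```text
clock: 1.1
position: [398.9, -431.2, 250.0]
eef_rot: [-0.0, 0.996, -0.089, -0.0]
ft_force: [-0.2, -0.3, 0.6]
width: 0.3
finger_force: 0.0
```

Emit:
apply_moves([
  [26,-30,0,0],
  [26,-30,0,0],
  [26,-30,0,0],
  [0,-40,0,0],
  [0,-40,0,0],
  [0,-40,0,0],
  [0,-40,0,0],
  [0,-40,0,0],
  [0,-40,0,0],
  [0,-40,0,0],
  [0,-40,0,0],
  [0,-40,0,0],
])

```text
clock: 2.1
position: [554.0, -1.9, 250.1]
eef_rot: [0.0, 0.996, -0.089, -0.0]
ft_force: [0.6, -0.0, -0.0]
width: 0.0
finger_force: 0.0
```

Emit:
apply_moves([
  [-12,-25,0,0],
  [-12,-25,0,0],
  [-12,-25,0,0],
  [-12,-25,0,0],
  [-12,-25,0,0],
  [-12,-25,0,0],
  [-12,-25,0,0],
  [-12,-25,0,0],
  [-12,-25,0,0],
  [-12,-25,0,0],
  [0,0,0,0],
  [0,0,0,0],
])

```text
clock: 3.1
position: [479.2, 265.5, 249.8]
eef_rot: [-0.0, 0.996, -0.086, -0.001]
ft_force: [-0.3, -0.8, -0.2]
width: 0.0
finger_force: 0.0
```

```bash
cat >> h.py <<'E'
C=np.array([654.3,152.8]);YC=-.179
def inchest():
    s=state();p=s["position"];d=p[:2]-C;c,n=np.cos(YC),np.sin(YC)
    w,x,y,z=s["eef_rot"];h=np.arctan2(2*(x*y+w*z),1-2*(y*y+z*z))
    print("chest xy",d@[c,n],d@[-n,c],"z",p[2],"heading",h,"f",s["ft_force"])
E
python3 -c "
from h import *
inchest()"
```

```text
chest xy -192.4153205830324 79.7473894115282 z 249.82614393960762 heading -0.17319701031955906 f [-0.27766391 -0.84307721 -0.22347567]
```

Emit:
apply_moves([
  [0,-6,25,0],
  [0,0,35,0],
  [0,0,35,0],
  [0,0,35,0],
  [0,0,35,0],
  [0,0,25,0],
  [0,0,15,0],
  [0,0,0,0],
  [0,0,0,0],
])

```text
clock: 3.85
position: [481.8, 267.8, 44.8]
eef_rot: [0.001, 0.996, -0.09, -0.001]
ft_force: [0.7, 0.8, 0.8]
width: -0.1
finger_force: 0.0
```

```bash
python3 -c "
from h import *
inchest()
a=camera('top')[190:300,200:350,::-1];b=camera('scene')[230:370,290:440,::-1]
cv2.imwrite('pics/c2.png',np.hstack([cv2.resize(a,(450,330)),cv2.resize(b,(350,330))]))"
```

```text
chest xy -190.25133904241605 82.43493093249893 z 44.769275267677514 heading -0.17987520481409888 f [0.67098023 0.81673657 0.77792361]
```

View pics/c2.png

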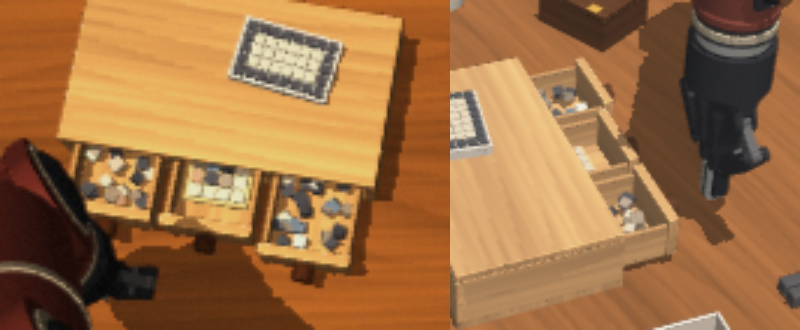

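The fingers stand in front of the left drawer, at top-crop (140,280) with the knob at (115,235), and they are clear of everything. Now I'll push.

Emit:
apply_moves([
  [8,-3,0,0],
  [8,0,0,0],
  [8,0,0,0],
  [5,0,0,0],
  [4,0,0,0],
  [4,0,0,0],
  [4,0,0,0],
  [4,0,0,0],
  [4,0,0,0],
  [4,0,0,0],
  [4,0,0,0],
  [4,0,0,0],
])

```text
clock: 4.95
position: [542.3, 261.3, 45.2]
eef_rot: [0.0, 0.996, -0.089, -0.0]
ft_force: [-2.5, -0.7, 0.4]
width: 0.2
finger_force: 0.8
```

```bash
python3 -c "
from h import *
inchest()"
```

```text
chest xy -129.53694315425196 86.78341129511236 z 45.236379085732466 heading -0.17813836393352492 f [-2.5324107  -0.67842503  0.37813721]
```

Contact is made and the drawer is sliding (about 2 N). About 28 mm remain.

Emit:
apply_moves([
  [3,0,0,0],
  [3,0,0,0],
  [3,0,0,0],
  [3,0,0,0],
  [3,0,0,0],
  [2,0,0,0],
  [2,0,0,0],
  [1,0,0,0],
  [1,0,0,0],
  [0.5,0,0,0],
  [0,0,0,0],
])

```text
clock: 5.87
position: [563.3, 257.6, 45.3]
eef_rot: [-0.0, 0.996, -0.089, 0.0]
ft_force: [-1.7, -1.5, 0.2]
width: 0.2
finger_force: 0.6
```

```bash
python3 -c "
from h import *
inchest()"
```

```text
chest xy -108.17225385206176 86.97945969672696 z 45.27344893264148 heading -0.17813102028004069 f [-1.70286962 -1.48319055  0.17881334]
```

Emit:
apply_moves([
  [1,0,0,0],
  [1,0,0,0],
  [1,0,0,0],
  [0.5,0,0,0],
  [0,0,0,0],
])

```text
clock: 6.28
position: [566.9, 257.1, 45.3]
eef_rot: [-0.0, 0.996, -0.089, 0.0]
ft_force: [-0.5, -0.6, -1.6]
width: 0.2
finger_force: 0.6
```

Emit:
apply_moves([
  [0.7,0,0,0],
  [0.3,0,0,0],
  [0,0,0,0],
])

```text
clock: 6.53
position: [567.8, 257.0, 45.3]
eef_rot: [-0.0, 0.996, -0.089, 0.0]
ft_force: [-1.8, -0.3, 0.4]
width: 0.2
finger_force: 0.6
```

Emit:
apply_moves([
  [0.7,0,0,0],
  [0.3,0,0,0],
  [0,0,0,0],
])

```text
clock: 6.78
position: [568.8, 256.8, 45.4]
eef_rot: [-0.0, 0.996, -0.089, 0.0]
ft_force: [-3.0, -0.1, -1.1]
width: -0.2
finger_force: 0.7
```

Emit:
apply_moves([
  [0.7,0,0,0],
  [0,0,0,0],
  [0,0,0,0],
])

```text
clock: 7.03
position: [569.1, 256.7, 45.3]
eef_rot: [-0.0, 0.996, -0.089, -0.0]
ft_force: [-2.2, 0.8, -0.2]
width: 0.1
finger_force: 1.1
```

Emit:
apply_moves([
  [0.7,0,0,0],
  [0,0,0,0],
  [0,0,0,0],
])

```text
clock: 7.28
position: [569.1, 256.8, 45.3]
eef_rot: [0.0, 0.996, -0.089, -0.001]
ft_force: [-4.5, 0.1, 1.4]
width: 0.3
finger_force: 2.2
```

Emit:
apply_moves([
  [0.7,0,0,0],
  [0,0,0,0],
  [0,0,0,0],
])

```text
clock: 7.53
position: [569.2, 256.7, 45.3]
eef_rot: [0.0, 0.996, -0.089, -0.002]
ft_force: [-6.1, 0.7, 2.5]
width: 0.4
finger_force: 2.9
```

The motion has stalled with force rising, so the left drawer is shut. Next I'll back off and cross to the right drawer.

Emit:
apply_moves([
  [-10,0,0,0],
  [-25,0,0,0],
  [-30,0,0,0],
  [-25,0,0,0],
  [0,20,0,0],
  [0,35,0,0],
  [0,35,0,0],
  [0,35,0,0],
  [0,30,0,0],
  [0,17,0,0],
  [0,0,0,0],
  [0,0,0,0],
])

```text
clock: 8.53
position: [454.1, 102.2, 45.8]
eef_rot: [-0.001, 0.996, -0.09, 0.002]
ft_force: [0.4, -0.3, -0.2]
width: -0.1
finger_force: 0.0
```

```bash
python3 -c "
from h import *
inchest()
a=camera('top')[190:300,200:350,::-1];b=camera('scene')[230:370,290:440,::-1]
cv2.imwrite('pics/c3.png',np.hstack([cv2.resize(a,(450,330)),cv2.resize(b,(350,330))]))"
```

```text
chest xy -188.02133722426876 -85.40589297547083 z 45.824232941921245 heading -0.18093648811796037 f [ 0.40058088 -0.29973961 -0.19768998]
```

View pics/c3.png

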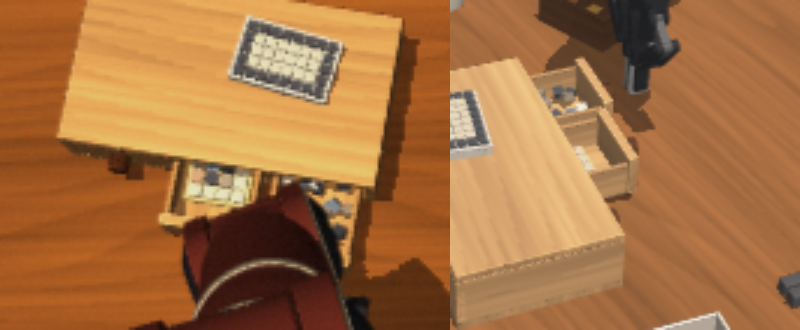

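The left drawer is flush and the chest hasn't moved. The final TCP position for the right drawer should also be at chest x of about -102.

Emit:
apply_moves([
  [6,0,0,0],
  [5,0,0,0],
  [4,0,0,0],
  [4,0,0,0],
  [4,0,0,0],
  [4,0,0,0],
  [4,0,0,0],
  [4,0,0,0],
  [4,0,0,0],
  [4,0,0,0],
  [4,0,0,0],
  [4,0,0,0],
])

```text
clock: 9.63
position: [502.1, 93.9, 45.2]
eef_rot: [-0.0, 0.996, -0.089, -0.0]
ft_force: [-1.2, 1.5, -1.2]
width: 0.1
finger_force: 0.8
```

Emit:
apply_moves([
  [4,0,0,0],
  [4,0,0,0],
  [4,0,0,0],
  [3,0,0,0],
  [3,0,0,0],
  [3,0,0,0],
  [2,0,0,0],
  [2,0,0,0],
  [1,0,0,0],
  [1,0,0,0],
  [1,0,0,0],
  [0,0,0,0],
])

```text
clock: 10.63
position: [529.6, 88.8, 45.3]
eef_rot: [0.0, 0.996, -0.089, 0.0]
ft_force: [-1.1, -0.4, -1.3]
width: 0.2
finger_force: 0.5
```

```bash
python3 -c "
from h import *
inchest()"
```

```text
chest xy -111.26177798300039 -85.20671295151739 z 45.34259359445892 heading -0.17831394860315533 f [-1.12761782 -0.43612079 -1.33043898]
```

Emit:
apply_moves([
  [1,0,0,0],
  [1,0,0,0],
  [1,0,0,0],
  [1,0,0,0],
  [1,0,0,0],
  [1,0,0,0],
  [0.7,0,0,0],
  [0,0,0,0],
  [0,0,0,0],
])

```text
clock: 11.38
position: [536.3, 87.6, 45.4]
eef_rot: [0.0, 0.996, -0.089, 0.0]
ft_force: [-1.2, -1.0, -0.4]
width: -0.2
finger_force: 0.5
```

Emit:
apply_moves([
  [0.7,0,0,0],
  [0,0,0,0],
  [0,0,0,0],
])

```text
clock: 11.63
position: [536.8, 87.6, 45.4]
eef_rot: [0.0, 0.996, -0.089, 0.0]
ft_force: [-1.4, -1.7, -0.5]
width: -0.1
finger_force: 0.6
```

Emit:
apply_moves([
  [0.7,0,0,0],
  [0,0,0,0],
  [0,0,0,0],
])

```text
clock: 11.88
position: [537.5, 87.4, 45.4]
eef_rot: [0.0, 0.996, -0.089, 0.0]
ft_force: [-0.4, -0.9, 0.3]
width: -0.3
finger_force: 0.6
```

Emit:
apply_moves([
  [0.7,0,0,0],
  [0,0,0,0],
  [0,0,0,0],
])

```text
clock: 12.13
position: [537.9, 87.4, 45.4]
eef_rot: [0.0, 0.996, -0.089, -0.0]
ft_force: [-1.9, -1.4, 0.6]
width: 0.2
finger_force: 0.9
```

Emit:
apply_moves([
  [0.7,0,0,0],
  [0,0,0,0],
  [0,0,0,0],
])

```text
clock: 12.38
position: [537.9, 87.4, 45.3]
eef_rot: [0.0, 0.996, -0.089, -0.001]
ft_force: [-4.6, 0.2, 2.9]
width: -0.3
finger_force: 2.0
```

Emit:
apply_moves([
  [0.7,0,0,0],
  [0,0,0,0],
  [0,0,0,0],
])

```text
clock: 12.63
position: [538.0, 87.4, 45.3]
eef_rot: [0.0, 0.996, -0.089, -0.002]
ft_force: [-5.5, -0.2, 4.4]
width: 0.2
finger_force: 2.7
```

The right drawer is shut too. Next I'll back off, lift, turn and go over the lid.

Emit:
apply_moves([
  [-10,0,0,0],
  [-18,0,0,0],
  [-5,0,-20,0],
  [0,0,-35,-5.9],
  [0,0,-35,-6],
  [0,0,-35,-6],
  [0,0,-30,0],
  [10,25,0,0],
  [14,35,0,0],
  [14,35,0,0],
  [14,35,0,0],
  [14,35,0,0],
])

```text
clock: 13.63
position: [597.3, -63.4, 201.3]
eef_rot: [0.0, 0.998, 0.067, 0.003]
ft_force: [-0.4, 0.0, 1.0]
width: -0.1
finger_force: 0.0
```

Emit:
apply_moves([
  [14,35,0,0],
  [14,35,0,0],
  [10,20,0,0],
  [0,0,0,0],
  [0,0,0,0],
])

```text
clock: 14.05
position: [645.7, -147.8, 200.2]
eef_rot: [0.0, 0.998, 0.065, 0.002]
ft_force: [0.9, 0.5, -0.3]
width: 0.2
finger_force: 0.0
```

```bash
cat >> h.py <<'E'
H=np.array([719.6,-148.9]);YB=.133
def inbox():
    s=state();p=s["position"];d=p[:2]-H;c,n=np.cos(YB),np.sin(YB)
    w,x,y,z=s["eef_rot"];h=np.arctan2(2*(x*y+w*z),1-2*(y*y+z*z))
    print("hinge xy",d@[c,n],d@[-n,c],"z",p[2],"heading",h,"f",s["ft_force"])
E
python3 -c "
from h import *
inbox()
a=camera('top')[170:290,200:450,::-1];b=camera('scene')[180:360,205:395,::-1]
cv2.imwrite('pics/c4.png',np.hstack([cv2.resize(a,None,fx=1.9,fy=1.9),cv2.resize(b,(240,228))]))"
```

```text
hinge xy -73.08791211333305 10.911054531822982 z 200.1569542389192 heading 0.13103137886190952 f [ 0.93765912  0.54864811 -0.30392649]
```

View pics/c4.png

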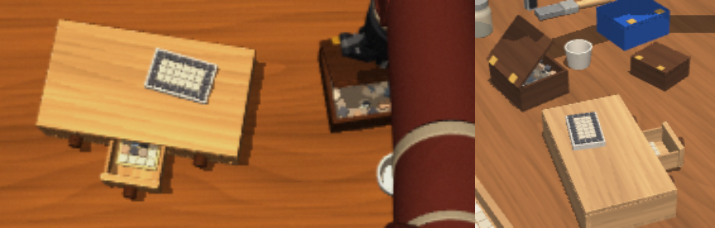

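The left and right drawers are flush and the middle one is still half open. Now the lid.

Emit:
apply_moves([
  [9,10,10,0],
  [0,0,20,0],
  [0,0,15,0],
  [0,0,5,0],
  [0,0,4,0],
  [0,0,4,0],
  [0,0,4,0],
  [0,0,0,0],
])

```text
clock: 14.82
position: [654.8, -153.8, 138.5]
eef_rot: [-0.0, 0.998, 0.067, 0.001]
ft_force: [0.1, 0.2, 0.4]
width: -0.0
finger_force: 0.2
```

Emit:
apply_moves([
  [0,0,3,0],
  [0,0,3,0],
  [0,0,3,0],
  [0,0,3,0],
  [0,0,0,0],
])

```text
clock: 15.23
position: [654.1, -154.7, 125.5]
eef_rot: [0.0, 0.998, 0.067, -0.001]
ft_force: [0.4, -1.0, -0.0]
width: 0.3
finger_force: 0.1
```

```bash
python3 -c "
from h import *
inbox()
b=camera('scene')[150:290,190:330,::-1]
cv2.imwrite('pics/c5.png',cv2.resize(b,(560,560)))"
```

```text
hinge xy -65.7400424877455 2.9164270630869584 z 125.49988454897552 heading 0.13413325240516105 f [ 0.44630346 -0.96235571 -0.00387146]
```

View pics/c5.png

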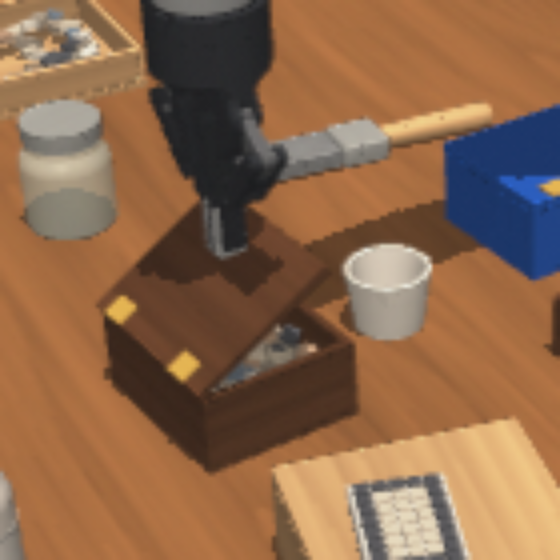

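The fingertip is on the lid's outer face near the free edge, at (228,245), and the lid is already moving down. I'll carry on.

Emit:
apply_moves([
  [-1,0,3,0],
  [-1,0,3,0],
  [-1,0,3,0],
  [-1,0,3,0],
  [-1,0,3,0],
  [-1,0,3,0],
  [-1,0,3,0],
  [-1,0,3,0],
  [-1,0,3,0],
  [-1,0,3,0],
  [0,0,2,0],
  [0,0,0,0],
])

```text
clock: 16.28
position: [644.2, -155.7, 93.6]
eef_rot: [-0.0, 0.998, 0.067, -0.0]
ft_force: [-0.8, 0.3, 0.8]
width: 0.1
finger_force: 0.0
```

Emit:
apply_moves([
  [0,0,2,0],
  [0,0,2,0],
  [0,0,1,0],
  [0,0,1,0],
  [0,0,0,0],
  [0,0,0,0],
])

```text
clock: 16.78
position: [644.8, -155.6, 88.2]
eef_rot: [-0.0, 0.998, 0.067, 0.0]
ft_force: [0.7, -0.5, 0.1]
width: -0.5
finger_force: 0.0
```

Emit:
apply_moves([
  [0,0,1,0],
  [0,0,1,0],
  [0,0,0,0],
  [0,0,0,0],
])

```text
clock: 17.12
position: [644.7, -155.7, 86.3]
eef_rot: [-0.0, 0.998, 0.067, 0.0]
ft_force: [-0.2, -0.9, -0.4]
width: -0.1
finger_force: 0.0
```

Emit:
apply_moves([
  [0,0,1,0],
  [0,0,1,0],
  [0,0,0,0],
  [0,0,0,0],
])

```text
clock: 17.45
position: [644.6, -155.7, 84.2]
eef_rot: [-0.0, 0.998, 0.067, 0.0]
ft_force: [-0.3, 0.1, -0.6]
width: -0.0
finger_force: 0.0
```

Emit:
apply_moves([
  [0,0,1,0],
  [0,0,0.5,0],
  [0,0,0,0],
  [0,0,0,0],
])

```text
clock: 17.78
position: [644.6, -155.8, 82.7]
eef_rot: [-0.0, 0.998, 0.067, 0.0]
ft_force: [-0.4, -0.6, -0.4]
width: -0.1
finger_force: 0.0
```

Emit:
apply_moves([
  [0,0,1,0],
  [0,0,0,0],
  [0,0,0,0],
])

```text
clock: 18.03
position: [644.6, -155.8, 82.2]
eef_rot: [0.0, 0.998, 0.067, 0.0]
ft_force: [-1.0, -0.3, 2.7]
width: 0.0
finger_force: 1.6
```

Emit:
apply_moves([
  [0,0,0.8,0],
  [0,0,0,0],
  [0,0,0,0],
])

```text
clock: 18.28
position: [644.7, -155.8, 82.2]
eef_rot: [0.0, 0.998, 0.067, 0.0]
ft_force: [-2.7, 0.4, 6.8]
width: 0.2
finger_force: 3.3
```

Emit:
apply_moves([
  [0,0,0.5,0],
  [0,0,0,0],
  [0,0,0,0],
])

```text
clock: 18.53
position: [644.7, -155.8, 82.1]
eef_rot: [0.0, 0.998, 0.067, 0.0]
ft_force: [-3.6, 0.6, 7.6]
width: 0.2
finger_force: 4.3
```

Emit:
apply_moves([
  [0,0,-5,0],
  [0,0,-20,0],
  [0,0,-35,0],
  [0,0,-35,0],
  [0,0,-35,0],
  [-25,25,0,0],
  [-25,30,0,0],
  [-25,30,0,0],
  [-25,30,0,0],
  [-25,30,0,0],
  [-25,30,0,0],
  [0,0,0,0],
])

```text
clock: 19.53
position: [511.7, -361.0, 210.0]
eef_rot: [0.004, 0.998, 0.059, -0.003]
ft_force: [-1.5, -2.2, 0.4]
width: 0.3
finger_force: 0.0
```

```bash
python3 -c "
from h import *
a=camera('top')[160:290,200:450,::-1];b=camera('scene')[180:370,205:395,::-1]
cv2.imwrite('pics/c6.png',np.hstack([cv2.resize(a,(500,260),interpolation=2),cv2.resize(b,(260,260),interpolation=2)]))"
```

```text
(no output)
```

View pics/c6.png

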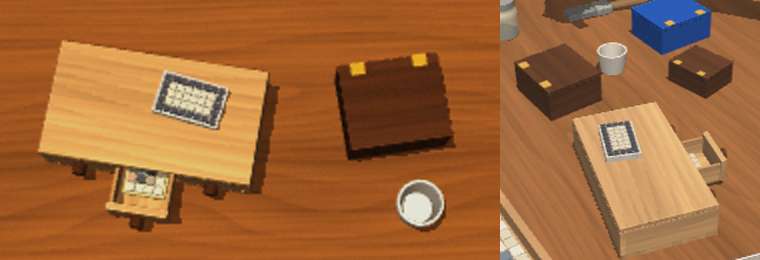

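The lid is shut, the left and right drawers are flush, the middle one is still half open, and nothing else has moved. The arm is clear, so I'll hand in.

```bash
python3 -c "
from station import *
print(job_done())"
```

```text
the job is handed in; nothing more can be done
None
```

The left and right drawers and then the dark box's lid were pushed fully shut, the middle drawer stayed half open, and the job was handed in at about 20 s with no visible shift of the chest, box or pot.

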